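Bring the alignment lift down off its locks at the guarded push-button station

ROBOT

A 7-joint arm with a two-finger parallel gripper is mounted at the origin on a cart in front of the work surface, level with it; the furniture and walls round the work are solid. World frame = base frame: x ahead of the robot, y to its left, z up, the work surface at z = 0. Lengths are in mm, angles in rad, forces in N, time in s.
With the tool pointing down it reaches from about 400 to 875 mm from the base axis. Payload 4.4 kg.
Tool frame: the origin (TCP) lies midway between the tips of the shut fingers; the grasp point (between the pads) lies 19 mm behind it; z points along the fingers, y is the line along which they close (so a half turn about z gives the same grasp; the last joint's range is limited). The gripper opens to 85 mm and grips with 20 to 120 N. Pads are 22 mm wide; open, the fingers measure 114 mm over their backs; the gripper's body (76 mm by 85 mm) begins 54 mm behind the grasp point. The pads swing forward as they close: fully open they stand 13 mm farther back than shut.
Start: joints at [1.207, 0.628, 0.038, 1.517, -0.027, 0.996, -0.02], TCP at [190.749, -621.396, 231.313] pointing down, gripper open.
Joint ranges: [-3.06, 3.06], [-0.37, 2.12], [-1.25, 1.32], [0.18, 2.47], [-1.1, 4.24], [0.23, 1.98], [-2.94, 2.94]. Speed limits (rad/s): [2.57, 2.57, 3.14, 3.14, 3.14, 3.14, 3.14].

INTERFACE

Orientations are given as [roll, pitch, yaw] about the fixed x, y, z axes, in that order (R = Rz(yaw) Ry(pitch) Rx(roll)).
In Python, from cell import ctrl, get_image, get_calibration gives the robot as it stands.
- The arm moves only by the shell command python3 -m creep 'ROWS'. ROWS is JSON, a list of rows, each an object of numbers: "dx", "dy", "dz": the shift along the world's x, y, z normalised to -1 to 1, where 1 is 0.4 m; "rx", "ry", "rz": the turn, a rotation vector about the world's x, y, z normalised to -1 to 1, where 1 is 2 pi rad; "grip": the closure, from -1 (fully open) to 1 (shut). A call has exactly 5 rows; each row is the pose to reach, as a shift and turn from the pose commanded when the call began, turning the shorter way round; what a row does not reach only later rows make up. A row lasts 1/8 s, in which the tool goes at most 62.5 mm and 10.7 degrees, less where a joint would pass 70% of its speed; a pose out of reach is approached as far as the arm can. A call with a number of a shift or a turn outside -1 to 1 is refused whole. A call with a gripper value outside its range is refused whole. The fingers move at their own pace and stop on an object; the grip force is fixed at half the most. Time passes only in rows, so rows that repeat a pose let the fingers close, or fill a call up. It gives the time, the measured TCP pose, the force, the opening and the grip force at its end, in the units of the state.
- ctrl.read_state(): the state, without advancing time (a new reading comes with each control period).
- get_image(name): name is "side" or "top"; returns the picture (420x560x3 uint8, red, green, blue); there is no depth.
- get_calibration(name): a dict with "mtx" (3x3 intrinsics, pixels), "world_from_camera" (4x4, takes a point from camera to world coordinates). Camera axes: x right, y down, z forward; pixel columns grow to the right and rows downward; lengths in mm; the calibration is good to about 2 mm. A picture is of the moment at which its call begins. get_calibration takes no time and is no camera call.
- ctrl.finish_job(): hands the job in; it is judged then, once.
The state is a dict: "clock": time; "qpos": joint angles; "qd": joint speeds; "tau": joint torques, N m; "eef_pos": TCP position; "tool_rot": TCP orientation; "force": force on the tool from outside, world axes, zero at the start; "torque": the same for the moment, N m; "width": finger opening in mm; "gripper_force": force on a finger pad.
Only numpy, scipy, OpenCV 4.12 (cv2) and the standard library are available. Lean on these libraries where they do the work, as an engineer would, in place of code of your own. Each camera call takes 0.05 s, during which the arm holds its last target. There are 200 camera calls.

TASK

Bring the alignment lift down at its push-button station, pushing with the fingertips only and lifting nothing: push the latch paddle down so that the cover springs wide open, press the round raise button fully in for a moment to free the locks and let it come back out, then press the square lower button fully in, keep it in for a good second and let go. Finish by swinging the cover down gently until its latch snaps over it. Leave the mushroom-head emergency stop and the tools alone, and do not shove the station about.

Things in the scene. Friction and masses are not known exactly. Their poses are not given: they have to be found in the camera images.
- station: Grey push-button box, loose on the console, 140 x 190 x 58 mm (x, y, z), 2.2 kg, rubber feet. Origin on the surface, in the box's x middle and 25 mm to +y of its y middle; x points to the cover's hinge, away from the latch, z up. Rim top z 58. Under the cover a recess with a button plate at z 42: x -58 to 58, y -56 to 58 mm. Yaw within 0.42 rad of the robot's x.
- cover (a joint): Cover angle: 0 shut, 1.85 rad fully open (leaning back past upright). A spring always drives it open (about 0.5 N at the lip); when shut only the latch holds it. Pushed down, the lip cams the latch hook aside and it snaps over the cover by itself; this takes 2 to 6 N near the lip, so do not stop at the first resistance.
- cover_hinge (a point): Middle of the cover's hinge line, along station y: 72 mm to +x of the station origin, y +4, z 58. The cover is a framed clear plate 138 long x 128 wide x 5 mm thick. Shut, it lies level, underside at z 58, from the hinge to x -66.
- cover_lip (a point): Middle of the cover's front frame bar, on its outer face, 128 mm from the hinge line and 10 mm from the front edge. Turns with the cover. Shut: station x -56, y +4, z 63.
- latch (a joint): Paddle angle: 0 at rest, 0.28 rad fully down; sprung back, 1 N to start, about 2 N at the end. The cover is let go above about 0.15 rad.
- latch_pad (a point): Middle of the ribbed top of the steel latch paddle that sticks out at the front of the station: station x -122, y +4, z 45. The paddle is 46 wide and reaches from x -95 to -141; pushed down here it goes about 13 mm. It pivots about station x -76, z 30; its hook (30 mm wide, up to z 86, x -81 to -59) grips over the cover's front edge and swings 14 mm to -x as it is pressed.
- raise_button (a joint): Raise button, black round cap 32 mm across, white arrow embossed towards the hinge: 0 out, 0.006 m fully in; springs back; 2 N to start, 4.5 N fully in.
- raise_button_top (a point): Middle of the raise button's top: station x -8, y +30, z 54 when out. Its collar, 42 mm across, stands 8 mm lower.
- lower_button (a joint): Lower button, black square cap 32 x 32 mm, white arrow embossed towards the latch: 0 out, 0.006 m fully in; springs back; same spring.
- lower_button_top (a point): Middle of the lower button's top: station x -8, y -28, z 54 when out. Its collar, 42 x 42 mm, stands 8 mm lower.
- stop_button (a joint): Emergency stop, mushroom head 40 mm across on the deck at the station's right (-y) side, outside the cover: 0 out, 0.006 m pressed. Must not be pressed.
- stop_top (a point): Top of the emergency stop's mushroom head: station x +2, y -88, z 90 mm.
- pliers: Wheel-weight pliers, 65 x 162 x 18 mm, loose, lying left of the station; origin under its middle, long along its y. Leave alone.
- tread_gauge: Tread depth gauge, 22 x 84 x 20 mm, loose, right of the station; origin under its middle, long along its y. Leave alone.
- magnet_block: Black magnet block with a bail, 55 x 45 x 43 mm, loose, right of the station; origin under its middle. Leave alone.
- tyre_marker: Marker pen, 17 x 126 x 17 mm, loose, behind the station; origin under its middle, long along its y. Leave alone.

How it is judged:
By the outcome, as a careful person would: the job done as asked, in the order asked, and still so for the second after the job is handed in, with the robot touching nothing.
It also fails if it takes over 67 s, if anything falls off the work surface, if the arm or the gripper's body presses on something with over 40 N, if the wrist force passes 120 N, or if a joint passes its speed limit or range.

## Working session

There is one attempt and no reset: what is moved stays moved. The work goes in short steps, Python scripts to look and compute and a shell command to move; the robot and the scene stay as the last step left them, time stands still between calls to the robot, and variables do not carry over. Pictures are saved under pics/ and viewed, at most 10 in all, crops included, and the job is handed in when it is done.

```bash
mkdir -p pics; ls
python3 - <<'E'
from cell import ctrl,get_image,get_calibration
import cv2
s=ctrl.read_state();print({k:s[k] for k in('clock','eef_pos','tool_rot','force','width')})
for n in('side','top'):
    cv2.imwrite(f'pics/{n}0.png',get_image(n)[:,:,::-1]);c=get_calibration(n);print(n,c['mtx'],c['world_from_camera'])
E
```

```text
pics
{'clock': 0.0, 'eef_pos': array([ 190.56052912, -620.76347786,  230.37744871]), 'tool_rot': array([-3.13966640e+00,  2.18774471e-05,  2.97832631e-01]), 'force': array([ 0.3093221 , -0.93790937,  0.49113424]), 'width': 86.05369844067134}
side [[440.6461715    0.         275.48213865]
 [  0.         440.6461715  213.62592488]
 [  0.           0.           1.        ]] [[ 9.02301810e-01 -2.57913978e-01  3.45444386e-01  2.54073347e+02]
 [-4.30792273e-01 -5.69933332e-01  6.99709950e-01 -6.21795197e+02]
 [ 1.64152936e-02 -7.80164327e-01 -6.25359226e-01  6.84755068e+02]
 [ 0.00000000e+00  0.00000000e+00  0.00000000e+00  1.00000000e+00]]
top [[462.10965317   0.         277.50283488]
 [  0.         462.10965317 210.60919884]
 [  0.           0.           1.        ]] [[ 2.24872388e-02 -9.97998802e-01  5.90991918e-02  5.47444968e+02]
 [-9.99745093e-01 -2.25672119e-02 -6.86030381e-04  5.74867627e-02]
 [ 2.01836149e-03 -5.90687000e-02 -9.98251879e-01  1.07256349e+03]
 [ 0.00000000e+00  0.00000000e+00  0.00000000e+00  1.00000000e+00]]
```

View pics/top0.png

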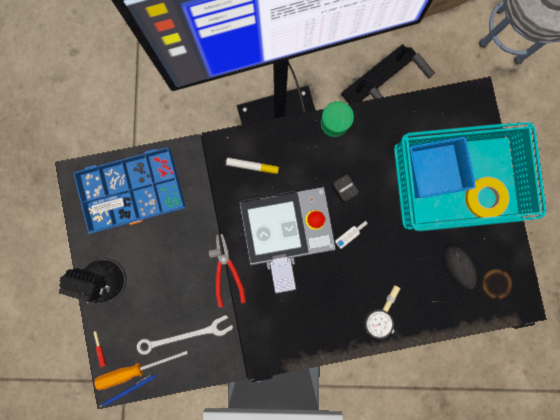

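View pics/side0.png

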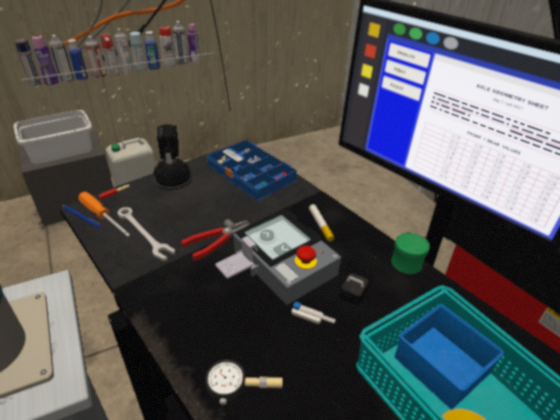

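The top view shows the station around (287,225), with the latch paddle at (284,275) and the stop at (317,219). The side view shows the station around (285,258), the paddle at (237,264) and the stop at (306,256). Next I'll enlarge both.

Run:
```python
import cv2,numpy as np
a=cv2.imread('pics/top0.png')[175:305,225:350];b=cv2.imread('pics/side0.png')[200:310,205:350]
a=cv2.resize(a,None,fx=4,fy=4,interpolation=2)[:,:400] if 0 else cv2.resize(a,(375,390),interpolation=2)
b=cv2.resize(b,(425,322),interpolation=2)
o=np.zeros((390,800,3),np.uint8);o[:,:375]=a;o[:322,375:]=b
cv2.imwrite('pics/crop0.png',o)
```

```text
(no output)
```

View pics/crop0.png

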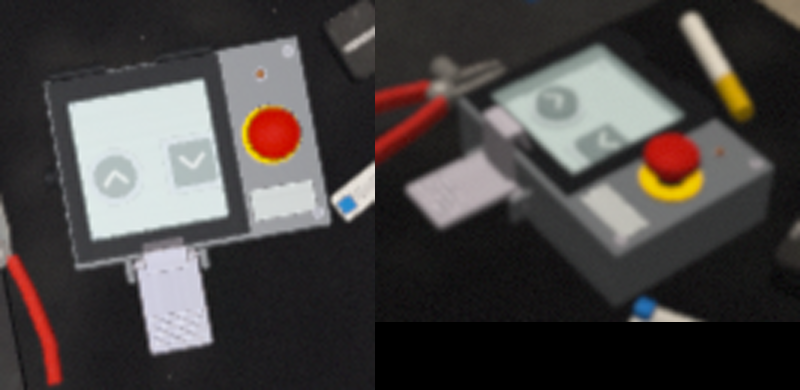

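The crop shows the stop head at (272,132) in the top half and (671,147) in the side half. The raise button is at (116,177) and (557,102), and the lower button at (192,162) and (604,142). The paddle's front corners are at (152,354)/(212,344) and (407,188)/(441,228). I'll triangulate these and fit the station pose.

```bash
cat > h.py <<'E'
import numpy as np,cv2
from scipy.optimize import least_squares
from cell import ctrl,get_image,get_calibration
C={n:get_calibration(n) for n in('side','top')}
def P(n):
    return C[n]['mtx']@np.linalg.inv(C[n]['world_from_camera'])[:3]
def proj(n,X):
    h=P(n)@np.append(X,1);return h[:2]/h[2]
def tri(t,s):
    h=cv2.triangulatePoints(P('top'),P('side'),np.array(t,float),np.array(s,float)).ravel();return h[:3]/h[3]
def W(p,S):
    x,y,a,z=p;c,s=np.cos(a),np.sin(a)
    return np.array([x+c*S[0]-s*S[1],y+s*S[0]+c*S[1],z+S[2]])
E
python3 - <<'E'
from h import *
T=lambda x,y:(225+x/3,175+y/3)
S=lambda x,y:(205+(x-375)/2.931,200+y/2.927)
pts={'stop':((2,-88,88),T(272,132),S(671,147)),'raise':((-8,30,54),T(116,177),S(557,102)),'lower':((-8,-28,54),T(192,162),S(604,142)),
'fr':((-70,-120,58),T(330,225),S(617,255)),'br':((70,-120,58),T(297,38),S(771,168)),
'padL':((-141,27,45),T(152,354),S(407,188)),'padR':((-141,-19,45),T(212,344),S(441,228))}
for k,(m,t,s) in pts.items(): print(k,tri(t,s).round(1))
def r(p): return np.concatenate([np.r_[proj('top',W(p,m))-t,proj('side',W(p,m))-s] for m,t,s in pts.values()])
f=least_squares(r,[550,0,0,0],loss='soft_l1');print(f.x,f.fun.reshape(-1,4).round(1))
for k,m in dict(pad=(-122,4,45),raise_=(-8,30,54),lower=(-8,-28,54),lip=(-56,4,63),hinge=(72,4,58),stop=(2,-88,90)).items(): print(k,W(f.x,m).round(1))
E
```

```text
stop [589.4 -82.3  87.5]
raise [555.7  28.6  50.9]
lower [567.6 -26.8  53.1]
fr [ 524.9 -128.9   57.6]
br [ 660.2 -101.9   56.6]
padL [426.8  -1.   42.4]
padR [435.1 -45.2  41.4]
[ 5.69434440e+02  2.10918623e+00  2.04720516e-01 -2.22147562e+00] [[ 0.5  0.2  0.4  1.1]
 [-0.5 -0.  -0.4 -0.6]
 [-0.   0.2 -0.   0.5]
 [ 0.4 -0.6 -0.2  0.8]
 [-0.5 -0.7  1.  -0.3]
 [-0.3  0.1 -1.1 -0.3]
 [ 0.2 -0.4 -0.5 -0.5]]
pad [449.2 -18.8  42.8]
raise_ [555.5  29.9  51.8]
lower [567.3 -26.9  51.8]
lip [513.8  -5.4  60.8]
hinge [639.1  20.7  55.8]
stop [589.3 -83.6  87.8]
```

Station fit: origin (569.4, 2.1), yaw 0.205, with residuals under about 1 px. The heights agree within 2 mm. Now I'll travel towards the paddle with the fingers shut.

```bash
python3 -m creep '[{"dx":0.06,"dy":0.13,"rz":-0.003,"grip":1},{"dx":0.12,"dy":0.26,"rz":-0.006,"grip":1},{"dx":0.18,"dy":0.39,"rz":-0.009,"grip":1},{"dx":0.24,"dy":0.53,"rz":-0.012,"grip":1},{"dx":0.3,"dy":0.67,"rz":-0.0148,"grip":1}]'
python3 - <<'E'
from h import *
print(tri((175,88),(342,147)))
E
```

```text
[866.3799192  226.69068531  90.52977623]$[0]: bad value
```

```bash
python3 -m creep '[{"dx":0.06,"dy":0.13,"dz":0,"rx":0,"ry":0,"rz":-0.003,"grip":1},{"dx":0.12,"dy":0.26,"dz":0,"rx":0,"ry":0,"rz":-0.006,"grip":1},{"dx":0.18,"dy":0.39,"dz":0,"rx":0,"ry":0,"rz":-0.009,"grip":1},{"dx":0.24,"dy":0.53,"dz":0,"rx":0,"ry":0,"rz":-0.012,"grip":1},{"dx":0.3,"dy":0.67,"dz":0,"rx":0,"ry":0,"rz":-0.0148,"grip":1}]'
```

```text
clock: 0.72
eef_pos: [311.3, -351.4, 231.2]
tool_rot: [-3.141, -0.0, 0.204]
force: [1.1, -0.1, -0.3]
width: 0.2
gripper_force: 0.0
```

```bash
python3 -m creep '[{"dx":0.055,"dy":0.136,"dz":0,"rx":0,"ry":0,"rz":0,"grip":1},{"dx":0.11,"dy":0.272,"dz":0,"rx":0,"ry":0,"rz":0,"grip":1},{"dx":0.165,"dy":0.41,"dz":0,"rx":0,"ry":0,"rz":0,"grip":1},{"dx":0.22,"dy":0.54,"dz":-0.03,"rx":0,"ry":0,"rz":0,"grip":1},{"dx":0.27,"dy":0.66,"dz":-0.08,"rx":0,"ry":0,"rz":0,"grip":1}]'
```

```text
clock: 1.35
eef_pos: [419.9, -87.6, 199.5]
tool_rot: [3.141, -0.002, 0.205]
force: [0.3, -0.7, 0.2]
width: 0.1
gripper_force: 0.0
```

```bash
python3 -m creep '[{"dx":0.04,"dy":0.1,"dz":-0.05,"rx":0,"ry":0,"rz":0,"grip":1},{"dx":0.065,"dy":0.17,"dz":-0.13,"rx":0,"ry":0,"rz":0,"grip":1},{"dx":0.065,"dy":0.17,"dz":-0.23,"rx":0,"ry":0,"rz":0,"grip":1},{"dx":0.065,"dy":0.17,"dz":-0.31,"rx":0,"ry":0,"rz":0,"grip":1},{"dx":0.065,"dy":0.17,"dz":-0.345,"rx":0,"ry":0,"rz":0,"grip":1}]'
```

```text
clock: 1.98
eef_pos: [443.7, -21.3, 59.8]
tool_rot: [-3.141, 0.003, 0.205]
force: [-0.7, 0.0, -0.3]
width: 0.2
gripper_force: 0.0
```

```bash
python3 -m creep '[{"dx":0.004,"dy":0.004,"dz":-0.02,"rx":0,"ry":0,"rz":0,"grip":1},{"dx":0.004,"dy":0.004,"dz":-0.035,"rx":0,"ry":0,"rz":0,"grip":1},{"dx":0.004,"dy":0.004,"dz":-0.05,"rx":0,"ry":0,"rz":0,"grip":1},{"dx":0.004,"dy":0.004,"dz":-0.065,"rx":0,"ry":0,"rz":0,"grip":1},{"dx":0.004,"dy":0.004,"dz":-0.067,"rx":0,"ry":0,"rz":0,"grip":1}]'
```

```text
clock: 2.6
eef_pos: [446.2, -20.2, 35.1]
tool_rot: [3.141, -0.0, 0.205]
force: [-2.0, 0.4, 1.6]
width: 0.1
gripper_force: 1.0
```

Run:
```python
from h import *
for n in('side','top'): cv2.imwrite(f'pics/{n}1.png',get_image(n)[:,:,::-1])
a=cv2.imread('pics/top1.png')[150:320,215:350];b=cv2.imread('pics/side1.png')[150:310,195:360]
o=np.zeros((480,800,3),np.uint8);o[:,:381]=cv2.resize(a,(381,480));o[:400,388:]=cv2.resize(b,(412,400))
cv2.imwrite('pics/c1.png',o)
```

```text
(no output)
```

View pics/c1.png

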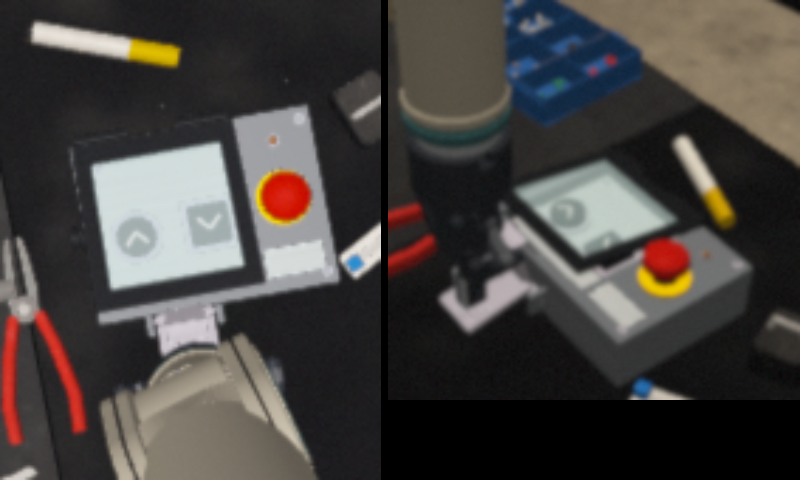

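The cover has come free of the hook and is starting to lift. I'll hold the paddle down with a little more travel while it springs open.

```bash
python3 -m creep '[{"dx":0,"dy":0,"dz":-0.005,"rx":0,"ry":0,"rz":0,"grip":1},{"dx":0,"dy":0,"dz":-0.005,"rx":0,"ry":0,"rz":0,"grip":1},{"dx":0,"dy":0,"dz":-0.005,"rx":0,"ry":0,"rz":0,"grip":1},{"dx":0,"dy":0,"dz":-0.005,"rx":0,"ry":0,"rz":0,"grip":1},{"dx":0,"dy":0,"dz":-0.005,"rx":0,"ry":0,"rz":0,"grip":1}]'
```

```text
clock: 3.32
eef_pos: [446.3, -19.9, 32.5]
tool_rot: [3.141, 0.0, 0.205]
force: [-1.7, -1.3, 1.9]
width: -0.1
gripper_force: 1.3
```

```bash
python3 -m creep '[{"dx":0,"dy":0,"dz":0,"rx":0,"ry":0,"rz":0,"grip":1},{"dx":0,"dy":0,"dz":0,"rx":0,"ry":0,"rz":0,"grip":1},{"dx":0,"dy":0,"dz":0.03,"rx":0,"ry":0,"rz":0,"grip":1},{"dx":0,"dy":0,"dz":0.1,"rx":0,"ry":0,"rz":0,"grip":1},{"dx":0,"dy":0,"dz":0.2,"rx":0,"ry":0,"rz":0,"grip":1}]'
python3 - <<'E'
from h import *
for n in('side','top'): cv2.imwrite(f'pics/{n}2.png',get_image(n)[:,:,::-1])
a=cv2.imread('pics/top2.png')[150:320,215:350];b=cv2.imread('pics/side2.png')[150:310,195:360]
o=np.zeros((480,800,3),np.uint8);o[:,:381]=cv2.resize(a,(381,480));o[:400,388:]=cv2.resize(b,(412,400))
cv2.imwrite('pics/c2.png',o)
E
```

```text
clock: 3.95
eef_pos: [446.6, -19.1, 113.6]
tool_rot: [-3.141, -0.0, 0.206]
force: [1.3, -0.2, 0.2]
width: -0.1
gripper_force: 0.0
```

View pics/c2.png

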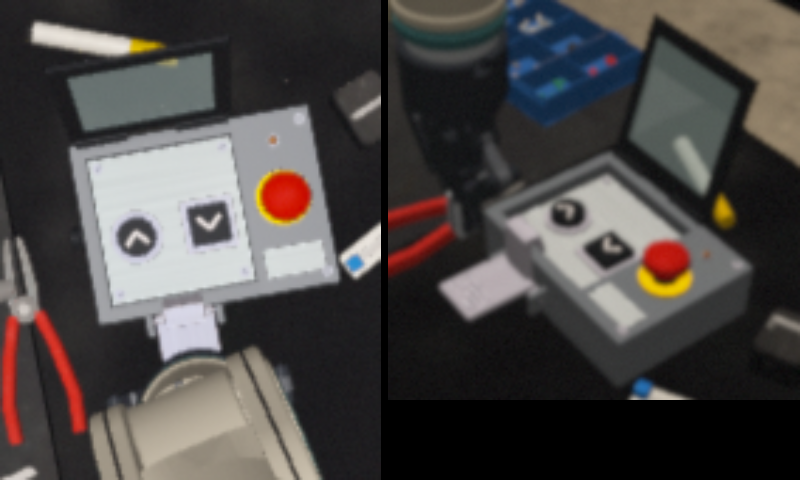

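The cover is wide open and the station has not moved: raise is at (138,237) in the top crop and (568,212) in the side crop, and lower is at (209,223) and (607,250). These match the fit. Next, above the raise button.

```bash
python3 -m creep '[{"dx":0.09,"dy":0.04,"dz":0.01,"rx":0,"ry":0,"rz":0,"grip":1},{"dx":0.2,"dy":0.09,"dz":0.01,"rx":0,"ry":0,"rz":0,"grip":1},{"dx":0.272,"dy":0.1225,"dz":0,"rx":0,"ry":0,"rz":0,"grip":1},{"dx":0.272,"dy":0.1225,"dz":-0.07,"rx":0,"ry":0,"rz":0,"grip":1},{"dx":0.272,"dy":0.1225,"dz":-0.12,"rx":0,"ry":0,"rz":0,"grip":1}]'
```

```text
clock: 4.68
eef_pos: [555.5, 29.9, 63.6]
tool_rot: [-3.141, -0.001, 0.206]
force: [0.3, -0.4, -0.2]
width: -0.2
gripper_force: 0.0
```

```bash
python3 -m creep '[{"dx":0,"dy":0,"dz":-0.015,"rx":0,"ry":0,"rz":0,"grip":1},{"dx":0,"dy":0,"dz":-0.025,"rx":0,"ry":0,"rz":0,"grip":1},{"dx":0,"dy":0,"dz":-0.032,"rx":0,"ry":0,"rz":0,"grip":1},{"dx":0,"dy":0,"dz":-0.039,"rx":0,"ry":0,"rz":0,"grip":1},{"dx":0,"dy":0,"dz":-0.039,"rx":0,"ry":0,"rz":0,"grip":1}]'
```

```text
clock: 5.3
eef_pos: [555.6, 29.4, 49.4]
tool_rot: [-3.142, -0.001, 0.205]
force: [-0.6, -0.1, 2.9]
width: -0.2
gripper_force: 1.7
```

```bash
python3 -m creep '[{"dx":0,"dy":0,"dz":-0.004,"rx":0,"ry":0,"rz":0,"grip":1},{"dx":0,"dy":0,"dz":-0.008,"rx":0,"ry":0,"rz":0,"grip":1},{"dx":0,"dy":0,"dz":-0.008,"rx":0,"ry":0,"rz":0,"grip":1},{"dx":0,"dy":0,"dz":-0.008,"rx":0,"ry":0,"rz":0,"grip":1},{"dx":0,"dy":0,"dz":-0.008,"rx":0,"ry":0,"rz":0,"grip":1}]'
```

```text
clock: 5.92
eef_pos: [555.6, 29.4, 47.7]
tool_rot: [3.141, -0.002, 0.205]
force: [-3.9, 0.2, 19.8]
width: -0.2
gripper_force: 9.8
```

The button bottomed out at 20 N. Release it, then move over to the lower button.

```bash
python3 -m creep '[{"dx":0,"dy":0,"dz":0.02,"rx":0,"ry":0,"rz":0,"grip":1},{"dx":0,"dy":0,"dz":0.06,"rx":0,"ry":0,"rz":0,"grip":1},{"dx":0.01,"dy":-0.05,"dz":0.06,"rx":0,"ry":0,"rz":0,"grip":1},{"dx":0.029,"dy":-0.14,"dz":0.06,"rx":0,"ry":0,"rz":0,"grip":1},{"dx":0.029,"dy":-0.14,"dz":0.05,"rx":0,"ry":0,"rz":0,"grip":1}]'
```

```text
clock: 6.55
eef_pos: [567.3, -31.4, 66.1]
tool_rot: [3.139, -0.0, 0.199]
force: [-1.0, 0.2, 0.7]
width: -0.1
gripper_force: 0.0
```

```bash
python3 -m creep '[{"dx":0,"dy":0,"dz":-0.015,"rx":0,"ry":0,"rz":0,"grip":1},{"dx":0,"dy":0,"dz":-0.025,"rx":0,"ry":0,"rz":0,"grip":1},{"dx":0,"dy":0,"dz":-0.035,"rx":0,"ry":0,"rz":0,"grip":1},{"dx":0,"dy":0,"dz":-0.042,"rx":0,"ry":0,"rz":0,"grip":1},{"dx":0,"dy":0,"dz":-0.049,"rx":0,"ry":0,"rz":0,"grip":1}]'
```

```text
clock: 7.18
eef_pos: [566.5, -25.5, 47.5]
tool_rot: [-3.141, 0.0, 0.206]
force: [-9.2, 2.1, 32.7]
width: -0.1
gripper_force: 16.5
```

Fully in at 33 N. I'll ease off slightly and hold for well over a second.

```bash
python3 -m creep '[{"dx":0,"dy":0,"dz":0.002,"rx":0,"ry":0,"rz":0,"grip":1},{"dx":0,"dy":0,"dz":0.002,"rx":0,"ry":0,"rz":0,"grip":1},{"dx":0,"dy":0,"dz":0.002,"rx":0,"ry":0,"rz":0,"grip":1},{"dx":0,"dy":0,"dz":0.002,"rx":0,"ry":0,"rz":0,"grip":1},{"dx":0,"dy":0,"dz":0.002,"rx":0,"ry":0,"rz":0,"grip":1}]'
python3 -m creep '[{"dx":0,"dy":0,"dz":0,"rx":0,"ry":0,"rz":0,"grip":1},{"dx":0,"dy":0,"dz":0,"rx":0,"ry":0,"rz":0,"grip":1},{"dx":0,"dy":0,"dz":0,"rx":0,"ry":0,"rz":0,"grip":1},{"dx":0,"dy":0,"dz":0,"rx":0,"ry":0,"rz":0,"grip":1},{"dx":0,"dy":0,"dz":0,"rx":0,"ry":0,"rz":0,"grip":1}]'
python3 -m creep '[{"dx":0,"dy":0,"dz":0,"rx":0,"ry":0,"rz":0,"grip":1},{"dx":0,"dy":0,"dz":0,"rx":0,"ry":0,"rz":0,"grip":1},{"dx":0,"dy":0,"dz":0,"rx":0,"ry":0,"rz":0,"grip":1},{"dx":0,"dy":0,"dz":0.03,"rx":0,"ry":0,"rz":0,"grip":1},{"dx":0,"dy":0,"dz":0.12,"rx":0,"ry":0,"rz":0,"grip":1}]'
```

```text
clock: 7.8
eef_pos: [566.5, -25.5, 47.9]
tool_rot: [-3.141, -0.0, 0.206]
force: [-4.1, 2.7, 10.6]
width: -0.2
gripper_force: 5.6
clock: 8.43
eef_pos: [566.5, -25.5, 47.9]
tool_rot: [-3.141, -0.0, 0.206]
force: [-3.4, 2.4, 11.2]
width: 0.0
gripper_force: 5.6
clock: 9.05
eef_pos: [565.5, -27.3, 94.2]
tool_rot: [-3.141, 0.004, 0.205]
force: [0.6, -0.1, 0.2]
width: 0.3
gripper_force: 0.0
```

```bash
python3 -m creep '[{"dx":0,"dy":0,"dz":0.12,"rx":0,"ry":0,"rz":0,"grip":1},{"dx":0,"dy":0,"dz":0.25,"rx":0,"ry":0,"rz":0,"grip":1},{"dx":0,"dy":0.03,"dz":0.37,"rx":0,"ry":0,"rz":0,"grip":1},{"dx":0.11,"dy":0.07,"dz":0.37,"rx":0,"ry":0,"rz":0,"grip":1},{"dx":0.24,"dy":0.11,"dz":0.37,"rx":0,"ry":0,"rz":0,"grip":1}]'
```

```text
clock: 9.68
eef_pos: [664.1, 16.5, 244.9]
tool_rot: [3.14, -0.002, 0.204]
force: [0.7, 0.1, -0.1]
width: -0.1
gripper_force: 0.0
```

```bash
python3 -m creep '[{"dx":0.08,"dy":0.03,"dz":0,"rx":0,"ry":0,"rz":0,"grip":1},{"dx":0.14,"dy":0.05,"dz":0,"rx":0,"ry":0,"rz":0,"grip":1},{"dx":0.14,"dy":0.05,"dz":-0.03,"rx":0,"ry":0,"rz":0,"grip":1},{"dx":0.14,"dy":0.05,"dz":-0.1,"rx":0,"ry":0,"rz":0,"grip":1},{"dx":0.14,"dy":0.05,"dz":-0.16,"rx":0,"ry":0,"rz":0,"grip":1}]'
python3 - <<'E'
from h import *
for n in('side','top'): cv2.imwrite(f'pics/{n}3.png',get_image(n)[:,:,::-1])
a=cv2.imread('pics/top3.png')[80:290,215:350];b=cv2.imread('pics/side3.png')[120:310,195:380]
o=np.zeros((480,800,3),np.uint8);o[:,:308]=cv2.resize(a,(308,480));o[:480,320:787]=cv2.resize(b,(467,480))
cv2.imwrite('pics/c3.png',o)
E
```

```text
clock: 10.3
eef_pos: [717.1, 35.9, 177.4]
tool_rot: [3.141, 0.002, 0.204]
force: [0.3, -0.1, -0.6]
width: 0.2
gripper_force: 0.0
```

View pics/c3.png

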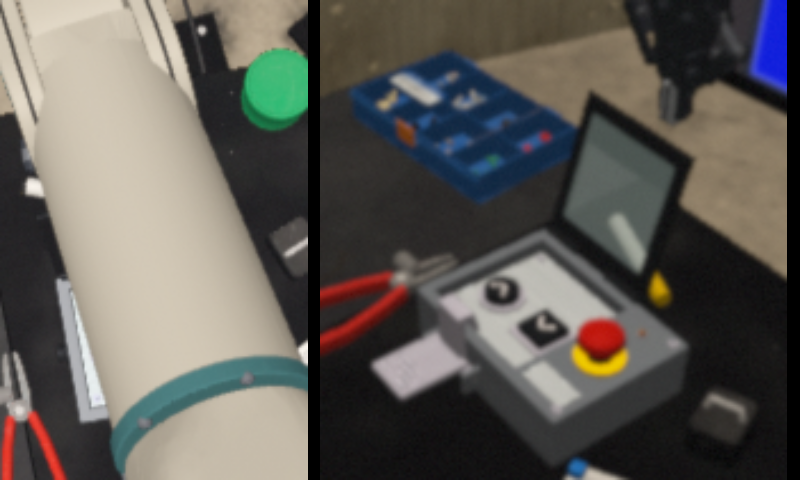

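The cover still stands open at about (630,190), both buttons are out, and the fingertip at (672,118) is behind the cover's top edge. Now I'll work out the closing arc.

Run:
```python
from h import *
p=(569.4,2.1,.205,0)
def tcp(th,r=124):
    c,s=np.cos(th),np.sin(th)
    x=72-r*c+5*s
    if th>np.pi/2: x=72-138*c+5*s
    return W(p,(x+11,4,58+r*s+5*c))
prev=np.array([717,36,176.])
ths=[1.85,1.75,1.65,1.55,1.45,1.35,1.25,1.15,1.05,.95,.85,.75,.65,.55,.45,.35,.28,.21,.15,.1,.06,.03,0]
for t in ths:
    q=tcp(t);print(t,q.round(1),((q-prev)/400).round(4));prev=q
```

```text
1.85 [691.8  31.6 175.8] [-0.063  -0.0109 -0.0004]
1.75 [678.7  28.9 179.1] [-0.0326 -0.0068  0.0083]
1.65 [665.4  26.1 181.2] [-0.0333 -0.0069  0.0052]
1.55 [652.2  23.4 182.1] [-0.033  -0.0069  0.0022]
1.45 [640.1  20.9 181.7] [-0.0303 -0.0063 -0.0009]
1.35 [628.   18.4 180.1] [-0.0301 -0.0063 -0.004 ]
1.25 [616.2  15.9 177.3] [-0.0296 -0.0061 -0.0071]
1.15 [604.7  13.5 173.2] [-0.0287 -0.006  -0.0101]
1.05 [593.7  11.2 168. ] [-0.0276 -0.0057 -0.0129]
0.95 [583.2   9.1 161.8] [-0.0262 -0.0054 -0.0157]
0.85 [573.4   7.  154.5] [-0.0245 -0.0051 -0.0183]
0.75 [564.4   5.1 146.2] [-0.0226 -0.0047 -0.0207]
0.65 [556.2   3.4 137. ] [-0.0205 -0.0043 -0.0229]
0.55 [548.9   1.9 127.1] [-0.0181 -0.0038 -0.0249]
0.45 [542.7   0.6 116.4] [-0.0156 -0.0032 -0.0266]
0.35 [ 5.375e+02 -5.000e-01  1.052e+02] [-0.0129 -0.0027 -0.0281]
0.28 [534.5  -1.1  97.1] [-0.0074 -0.0015 -0.0204]
0.21 [532.1  -1.6  88.7] [-0.006  -0.0012 -0.0208]
0.15 [530.5  -1.9  81.5] [-0.004  -0.0008 -0.0182]
0.1 [529.5  -2.1  75.4] [-0.0025 -0.0005 -0.0153]
0.06 [529.   -2.2  70.4] [-0.0015 -0.0003 -0.0123]
0.03 [528.6  -2.3  66.7] [-0.0008 -0.0002 -0.0093]
0 [528.4  -2.3  63. ] [-0.0005 -0.0001 -0.0093]
```

```bash
python3 -m creep '[{"dx":-0.03,"dy":-0.006,"dz":0,"rx":0,"ry":0,"rz":0,"grip":1},{"dx":-0.055,"dy":-0.011,"dz":0,"rx":0,"ry":0,"rz":0,"grip":1},{"dx":-0.07,"dy":-0.014,"dz":0,"rx":0,"ry":0,"rz":0,"grip":1},{"dx":-0.083,"dy":-0.016,"dz":0.003,"rx":0,"ry":0,"rz":0,"grip":1},{"dx":-0.096,"dy":-0.018,"dz":0.006,"rx":0,"ry":0,"rz":0,"grip":1}]'
```

```text
clock: 11.02
eef_pos: [680.4, 29.9, 181.7]
tool_rot: [3.141, -0.001, 0.205]
force: [1.0, 0.4, 0.8]
width: 0.2
gripper_force: 0.2
```

```bash
python3 -m creep '[{"dx":-0.017,"dy":-0.0035,"dz":0.003,"rx":0,"ry":0,"rz":0,"grip":1},{"dx":-0.034,"dy":-0.007,"dz":0.005,"rx":0,"ry":0,"rz":0,"grip":1},{"dx":-0.05,"dy":-0.0105,"dz":0.006,"rx":0,"ry":0,"rz":0,"grip":1},{"dx":-0.067,"dy":-0.014,"dz":0.007,"rx":0,"ry":0,"rz":0,"grip":1},{"dx":-0.082,"dy":-0.017,"dz":0.007,"rx":0,"ry":0,"rz":0,"grip":1}]'
```

```text
clock: 11.65
eef_pos: [647.0, 23.2, 184.1]
tool_rot: [-3.142, 0.0, 0.205]
force: [0.6, 0.7, -0.0]
width: 0.2
gripper_force: 0.2
```

```bash
python3 -m creep '[{"dx":-0.018,"dy":-0.004,"dz":-0.003,"rx":0,"ry":0,"rz":0,"grip":1},{"dx":-0.036,"dy":-0.008,"dz":-0.006,"rx":0,"ry":0,"rz":0,"grip":1},{"dx":-0.055,"dy":-0.012,"dz":-0.01,"rx":0,"ry":0,"rz":0,"grip":1},{"dx":-0.073,"dy":-0.016,"dz":-0.015,"rx":0,"ry":0,"rz":0,"grip":1},{"dx":-0.09,"dy":-0.0195,"dz":-0.021,"rx":0,"ry":0,"rz":0,"grip":1}]'
```

```text
clock: 12.28
eef_pos: [611.0, 15.2, 175.6]
tool_rot: [3.141, 0.0, 0.205]
force: [0.3, -0.4, 0.8]
width: -0.4
gripper_force: 0.2
```

```bash
python3 -m creep '[{"dx":-0.02,"dy":-0.004,"dz":-0.008,"rx":0,"ry":0,"rz":0,"grip":1},{"dx":-0.039,"dy":-0.008,"dz":-0.017,"rx":0,"ry":0,"rz":0,"grip":1},{"dx":-0.058,"dy":-0.012,"dz":-0.028,"rx":0,"ry":0,"rz":0,"grip":1},{"dx":-0.076,"dy":-0.016,"dz":-0.04,"rx":0,"ry":0,"rz":0,"grip":1},{"dx":-0.0925,"dy":-0.0195,"dz":-0.052,"rx":0,"ry":0,"rz":0,"grip":1}]'
```

```text
clock: 12.9
eef_pos: [574.0, 7.6, 154.5]
tool_rot: [-3.141, 0.0, 0.205]
force: [0.5, -0.3, -0.2]
width: 0.2
gripper_force: 0.2
```

```bash
python3 -m creep '[{"dx":-0.016,"dy":-0.003,"dz":-0.014,"rx":0,"ry":0,"rz":0,"grip":1},{"dx":-0.031,"dy":-0.006,"dz":-0.028,"rx":0,"ry":0,"rz":0,"grip":1},{"dx":-0.044,"dy":-0.009,"dz":-0.043,"rx":0,"ry":0,"rz":0,"grip":1},{"dx":-0.056,"dy":-0.012,"dz":-0.059,"rx":0,"ry":0,"rz":0,"grip":1},{"dx":-0.067,"dy":-0.014,"dz":-0.075,"rx":0,"ry":0,"rz":0,"grip":1}]'
python3 - <<'E'
from h import *
b=get_image('side')[:,:,::-1][120:310,195:380];cv2.imwrite('pics/s4.png',cv2.resize(b,(555,570)))
E
```

```text
clock: 13.52
eef_pos: [547.5, 1.9, 124.5]
tool_rot: [3.142, 0.0, 0.205]
force: [0.1, -0.2, 0.0]
width: -0.0
gripper_force: 0.2
```

View pics/s4.png

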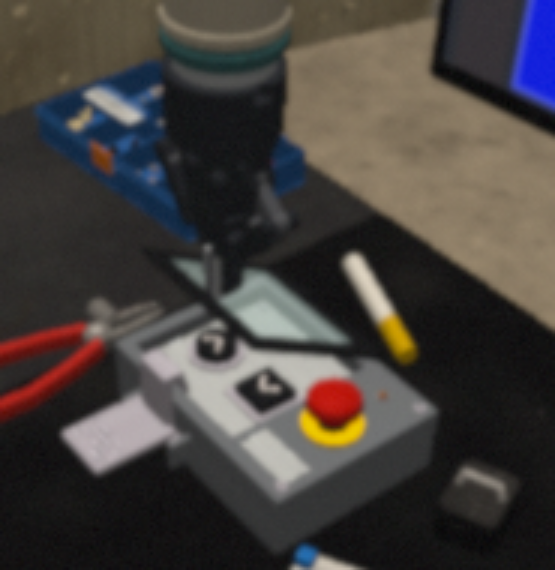

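The fingertip at (215,280) rests on the cover's front bar, and the cover is about half shut. I'll carry on down.

```bash
python3 -m creep '[{"dx":-0.008,"dy":-0.0015,"dz":-0.013,"rx":0,"ry":0,"rz":0,"grip":1},{"dx":-0.015,"dy":-0.003,"dz":-0.027,"rx":0,"ry":0,"rz":0,"grip":1},{"dx":-0.021,"dy":-0.0045,"dz":-0.041,"rx":0,"ry":0,"rz":0,"grip":1},{"dx":-0.026,"dy":-0.0055,"dz":-0.055,"rx":0,"ry":0,"rz":0,"grip":1},{"dx":-0.031,"dy":-0.0065,"dz":-0.0685,"rx":0,"ry":0,"rz":0,"grip":1}]'
```

```text
clock: 14.2
eef_pos: [535.2, -0.6, 97.1]
tool_rot: [-3.142, -0.0, 0.205]
force: [0.0, 0.5, 0.4]
width: -0.1
gripper_force: 0.2
```

```bash
python3 -m creep '[{"dx":-0.003,"dy":-0.0005,"dz":-0.009,"rx":0,"ry":0,"rz":0,"grip":1},{"dx":-0.006,"dy":-0.001,"dz":-0.018,"rx":0,"ry":0,"rz":0,"grip":1},{"dx":-0.008,"dy":-0.002,"dz":-0.027,"rx":0,"ry":0,"rz":0,"grip":1},{"dx":-0.01,"dy":-0.002,"dz":-0.035,"rx":0,"ry":0,"rz":0,"grip":1},{"dx":-0.011,"dy":-0.002,"dz":-0.042,"rx":0,"ry":0,"rz":0,"grip":1}]'
```

```text
clock: 14.82
eef_pos: [530.9, -1.5, 80.6]
tool_rot: [3.141, 0.0, 0.205]
force: [-1.1, 0.2, 1.2]
width: -0.5
gripper_force: 0.9
```

Now slowly through the latch, towards z 63.

```bash
python3 -m creep '[{"dx":-0.001,"dy":0,"dz":-0.006,"rx":0,"ry":0,"rz":0,"grip":1},{"dx":-0.002,"dy":0,"dz":-0.012,"rx":0,"ry":0,"rz":0,"grip":1},{"dx":-0.003,"dy":-0.001,"dz":-0.018,"rx":0,"ry":0,"rz":0,"grip":1},{"dx":-0.004,"dy":-0.001,"dz":-0.024,"rx":0,"ry":0,"rz":0,"grip":1},{"dx":-0.004,"dy":-0.001,"dz":-0.03,"rx":0,"ry":0,"rz":0,"grip":1}]'
```

```text
clock: 15.45
eef_pos: [529.3, -1.7, 68.6]
tool_rot: [-3.142, -0.0, 0.205]
force: [0.6, -0.4, 3.0]
width: 0.1
gripper_force: 0.8
```

```bash
python3 -m creep '[{"dx":-0.0005,"dy":0,"dz":-0.004,"rx":0,"ry":0,"rz":0,"grip":1},{"dx":-0.001,"dy":0,"dz":-0.008,"rx":0,"ry":0,"rz":0,"grip":1},{"dx":-0.001,"dy":0,"dz":-0.012,"rx":0,"ry":0,"rz":0,"grip":1},{"dx":-0.001,"dy":0,"dz":-0.015,"rx":0,"ry":0,"rz":0,"grip":1},{"dx":-0.001,"dy":0,"dz":-0.015,"rx":0,"ry":0,"rz":0,"grip":1}]'
```

```text
clock: 16.08
eef_pos: [528.8, -1.7, 62.6]
tool_rot: [-3.141, 0.0, 0.205]
force: [-0.8, 0.5, 1.2]
width: -0.4
gripper_force: 0.2
```

```bash
python3 -m creep '[{"dx":0,"dy":0,"dz":-0.002,"rx":0,"ry":0,"rz":0,"grip":1},{"dx":0,"dy":0,"dz":-0.004,"rx":0,"ry":0,"rz":0,"grip":1},{"dx":0,"dy":0,"dz":-0.005,"rx":0,"ry":0,"rz":0,"grip":1},{"dx":0,"dy":0,"dz":-0.005,"rx":0,"ry":0,"rz":0,"grip":1},{"dx":0,"dy":0,"dz":-0.005,"rx":0,"ry":0,"rz":0,"grip":1}]'
```

```text
clock: 16.7
eef_pos: [528.9, -1.8, 60.9]
tool_rot: [3.141, 0.0, 0.205]
force: [-1.3, 0.3, 4.8]
width: 0.1
gripper_force: 2.5
```

```bash
python3 -m creep '[{"dx":0,"dy":0,"dz":-0.002,"rx":0,"ry":0,"rz":0,"grip":1},{"dx":0,"dy":0,"dz":-0.003,"rx":0,"ry":0,"rz":0,"grip":1},{"dx":0,"dy":0,"dz":-0.003,"rx":0,"ry":0,"rz":0,"grip":1},{"dx":0,"dy":0,"dz":-0.003,"rx":0,"ry":0,"rz":0,"grip":1},{"dx":0,"dy":0,"dz":-0.003,"rx":0,"ry":0,"rz":0,"grip":1}]'
```

```text
clock: 17.32
eef_pos: [528.9, -1.8, 60.1]
tool_rot: [3.141, -0.0, 0.205]
force: [-1.5, 0.6, 8.1]
width: -0.4
gripper_force: 4.0
```

The force rises firmly below shut height, so I'll back off slowly and check the latch.

```bash
python3 -m creep '[{"dx":0,"dy":0,"dz":0.01,"rx":0,"ry":0,"rz":0,"grip":1},{"dx":0,"dy":0,"dz":0.03,"rx":0,"ry":0,"rz":0,"grip":1},{"dx":0,"dy":0,"dz":0.08,"rx":0,"ry":0,"rz":0,"grip":1},{"dx":0,"dy":0,"dz":0.2,"rx":0,"ry":0,"rz":0,"grip":1},{"dx":0,"dy":0,"dz":0.34,"rx":0,"ry":0,"rz":0,"grip":1}]'
python3 -m creep '[{"dx":-0.05,"dy":0,"dz":0.05,"rx":0,"ry":0,"rz":0,"grip":1},{"dx":-0.12,"dy":-0.1,"dz":0.05,"rx":0,"ry":0,"rz":0,"grip":1},{"dx":-0.2,"dy":-0.22,"dz":0.05,"rx":0,"ry":0,"rz":0,"grip":1},{"dx":-0.22,"dy":-0.35,"dz":0.05,"rx":0,"ry":0,"rz":0,"grip":1},{"dx":-0.22,"dy":-0.45,"dz":0.05,"rx":0,"ry":0,"rz":0,"grip":1}]'
python3 - <<'E'
from h import *
for n in('side','top'): cv2.imwrite(f'pics/{n}5.png',get_image(n)[:,:,::-1])
a=cv2.imread('pics/top5.png')[150:320,215:350];b=cv2.imread('pics/side5.png')[150:310,195:360]
o=np.zeros((480,800,3),np.uint8);o[:,:381]=cv2.resize(a,(381,480));o[:400,388:]=cv2.resize(b,(412,400))
cv2.imwrite('pics/c5.png',o)
E
```

```text
clock: 17.95
eef_pos: [528.3, -1.9, 196.5]
tool_rot: [-3.141, 0.002, 0.205]
force: [0.1, 0.9, 0.1]
width: 0.2
gripper_force: 0.0
clock: 18.58
eef_pos: [439.8, -184.2, 216.0]
tool_rot: [3.141, 0.0, 0.203]
force: [0.1, -0.2, -0.3]
width: 0.1
gripper_force: 0.0
```

View pics/c5.png

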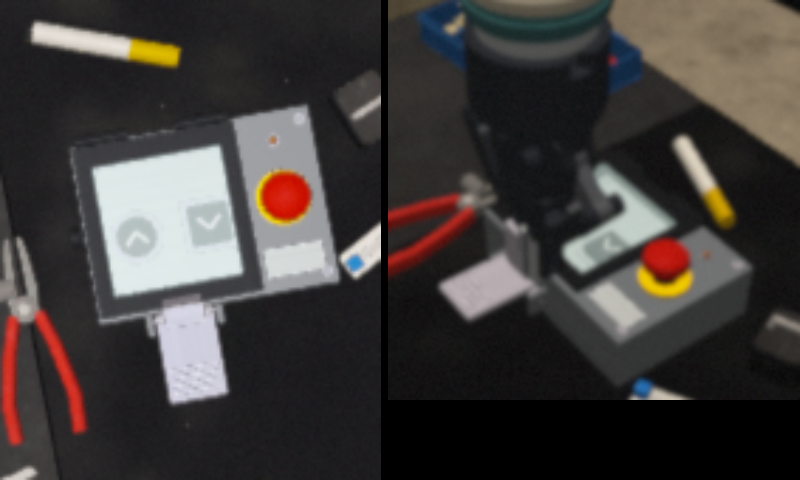

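The top view shows the cover lying flat with the hook over its front edge at (185,303). It is still shut more than half a second after release. The station, stop and tools are where they were, and the robot is clear, so I'm handing in.

```bash
python3 -c "
from cell import ctrl
print(ctrl.finish_job())"
```

```text
the job is handed in; nothing more can be done
None
```

I handed the job in at about 18.7 s: cover sprung open, raise button pressed and released, lower button held fully in for about 1.6 s and released, cover latched shut again, and the station, emergency stop and tools showed no movement in the pictures.

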